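# Pinch the reed carrier out of its clip and snap it into the inspection stand

### The arm

A 6-joint arm with a two-finger parallel gripper is mounted at the origin on the work surface. World frame = base frame: x ahead of the robot, y to its left, z up, the work surface at z = 0. Lengths are in mm, angles in rad, forces in N, time in s.
With the tool pointing down it reaches from about 325 to 850 mm from the base axis. Payload 4.4 kg.
Tool frame: the origin (TCP) lies at the very end of the fingers, on their centre line; the grasp point (between the pads) lies 19 mm behind it (ctrl.pinch_z is the distance from the TCP to the grasp point, in mm); z points along the fingers, y is the line along which they close (so a half turn about z gives the same grasp; the last joint's range is limited). The gripper opens to 94 mm and grips with 3 to 60 N. Pads are 16 mm wide; open, the fingers measure 119 mm over their backs; the gripper's body (75 mm by 177 mm) begins 78 mm behind the grasp point.
Start: joints at [-1.369, 0.207, 1.542, -0, 1.393, -0.15], TCP at [198.126, -539.79, 205.447] pointing down, gripper open.
Joint ranges: [-2.73, 2.73], [-0.86, 2.22], [0.23, 2.46], [-1.11, 4.25], [0.08, 2.63], [-2.82, 2.82]. Speed limits (rad/s): [2.79, 2.79, 3.14, 3.14, 3.14, 3.14].

### API

Orientations are given as a unit quaternion [x, y, z, w].
In Python, from workcell import telemetry, imaging, job, ctrl gives the robot as it stands.
- The arm moves only by the tool send_rows, never from a script. Its argument "series" is one flat list of numbers, 5 for each row, row after row: the shift along the tool's x, y, z in units of 40 mm (1.0 is 40 mm), then the turn about the tool's z in units of 6 degrees (1.0 is 6 degrees), then the finger opening in mm, from 0 to 94. A call has 1 to 10 rows; each row shifts and turns the commanded pose from where the row before left it, along the tool's axes as they then stand; what a row does not reach is not made up. A row lasts 1/12 s, in which the tool goes at most 41.7 mm and 7.16 degrees, less where a joint would pass 70% of its speed; a pose out of reach is approached as far as the arm can. A call is refused whole if a number of a shift passes 1 or a number of a turn 1, either way. A call with a gripper value outside its range is refused whole. The fingers move at their own pace and stop on an object; "force" is the grip in N (left out, the last holds). Time passes only in rows, so rows that do not move let the fingers close. It gives the time, the measured TCP pose, the force, the opening and the grip force at its end, in the units of the state.
- telemetry.get_state(): the state, without advancing time (a new reading comes with each control period).
- imaging.capture(name): name is "scene" or "side" or "wrist"; returns (picture, depth): 400x640x3 uint8, red, green, blue; 400x640 float32, mm along the optical axis (not along the pixel's ray), 0 where there is no reading.
- imaging.camera_model(name): a dict with "fx", "fy", "cx", "cy" (pixels), "R" (3x3) and "t" (3): a world point X has camera coordinates R X + t; the wrist camera has in their place "tool_from_camera" (4x4, takes a point from camera to tool coordinates, whose origin is the TCP and whose axes are the flange's). Camera axes: x right, y down, z forward; pixel columns grow to the right and rows downward; lengths in mm; the calibration is good to about 2 mm. A picture is of the moment at which its call begins: read the wrist's pose just before it. camera_model takes no time and is no camera call.
- job.close_job(): hands the job in; it is judged then, once.
The state is a dict: "time_s": time; "joints": joint angles; "dq": joint speeds; "tau": joint torques, N m; "eef_pos": TCP position; "orientation": TCP orientation; "force": force on the tool from outside, world axes, zero at the start; "torque": the same for the moment, N m; "finger_gap": finger opening in mm; "grasp_force": force on a finger pad.
Only numpy, scipy, OpenCV 4.12 (cv2) and the standard library are available. Lean on these libraries where they do the work, as an engineer would, in place of code of your own. Each camera call takes 0.05 s, during which the arm holds its last target. There are 200 camera calls.

### The job

Pinch the two yellow sprung tabs of the reed carrier together, lift it free of the blue clip and, tabs still pinched, press it gently (15 N at most) down into the grey stand's nest until it is fully home, then let go so that both tabs snap out under the nest's lips. Never force the carrier against the clip or bottom it hard in the stand, do not touch the steel reed plate, and leave everything else where it is.

Things in the scene. Friction and masses are not known exactly. Their poses are not given: they have to be found in the camera images.
- carrier: Black block 30 x 18 x 46 mm (x y z) with a yellow sprung tab on its +y and -y sides (upright strips 22 mm wide in x, 8 to 55 mm over the origin, ribbed) and the steel reed on top. Origin: centre of the underside, z up. Either way round fits. 155 g in all, varies by 30 %. Starts snapped into the clip. Pinched, it passes a mouth with 1.5 mm (x) and 2 mm (y) to spare each side.
- pinch (a point): Point on the carrier midway between the tabs, 43 mm over its origin: pinch both tabs here along the carrier's y. 40 mm over both tabs' outer faces when out, 30 mm when fully pinched. The tabs reach 12 mm above and 21 mm below this point clear of the clip.
- tab_a (a joint): Tab on the carrier's +y side: m pushed inward, 0 out to 0.005 fully pinched (hard stop); spring 2.4 N out, 8.4 N fully in. A red barb on its outer face, 8 to 14 mm over the carrier's origin, sticks out 4 mm (48 mm over both barbs when out, 38 mm pinched); the tab must be in by more than 0.003 for the barb to pass a lip.
- tab_b (a joint): Tab on the carrier's -y side, the same.
- reed: Upright thin steel reed plate on the carrier, 34 (x) x 2 (y) x 44 mm, from 46 to 90 mm over the carrier's origin, between the tabs; origin: centre of its lower edge. Not to be touched by the robot.
- dock: Blue fixed spring clip holding the carrier at the start, axes parallel to its own. Foot 70 x 80 x 10 mm; socket 46 (x) x 66 (y), mouth 33 (x) by 42 mm (y), 43 mm over the bench. Origin: centre of the underside, on the bench. Steel lips at the +y and -y mouth edges hold the barbs; a sprung pad pushes the carrier up against them (5 N); seated, its origin is 21 mm over the bench.
- stand: Grey fixed stand, base 100 x 100 x 10 mm. Origin: centre of the underside, on the bench. Central on it, axes parallel, an aluminium nest with brass lips at +y and -y; mouth 33 (x) by 42 mm (y). The nest's height setting differs each time and is not measured: mouth anywhere from 53 to 64 mm over the bench. It does not yield to pressing, so the end of the push must be felt.
- stand_axis (a point): Centre of the top of the stand's base, 10 mm over its origin, on the axis of the nest. Feel of the nest: the carrier's underside meets an orange sprung pad 19 mm below the mouth with 1 N, then 1.2 N per mm; 3 mm farther down (5 N) the barbs pass under the lips; 6.5 mm down (9 N) is the hard stop. Let go between these: the tabs snap out, the carrier's origin then 31 to 42 mm over the bench.
- lap_disc: Copper lapping disc lying flat, 120 mm across, 14 mm thick; origin: centre of the underside.
- knob_weight: Black bakelite knob handle on a round foot, 64 mm across, 56 mm high; origin: centre of the underside.
- valve_plate: Flat steel ring valve plate, 80 mm across, 32 mm hole, 10 mm thick; origin: centre of the underside.
- puck: Frosted glass inspection puck, 48 mm across, 16 mm high; origin: centre of the underside.
- straightedge: Steel straightedge lying flat along its y, 30 x 250 x 6 mm; origin: centre of the underside.
- paste_jar: Closed green paste jar, 56 mm across, 60 mm high; origin: centre of the underside.
- brush: Brush lying along its x, 160 mm long; origin: under its middle.

How it is judged (in metres and radians):
On the way, in this order (a step that is already met when the one before it is completed fails the run):
1. both tabs are pinched in while the carrier is still in the clip (value of joint each of tab_a, tab_b above 0.0032 m and z of carrier in the frame of dock below 0.034 m and horizontal distance between carrier and dock below 0.006 m), for 0.1 s.
2. the carrier is lifted clear of the clip (z of carrier in the frame of dock above 0.06 m), for 0.1 s.
3. the carrier is down in the stand's nest, tabs still pinched (value of joint each of tab_a, tab_b above 0.0027 m and horizontal distance between carrier and stand below 0.005 m and z of carrier in the frame of stand below 0.046 m), for 0.1 s.
At the end, for the whole second after the job is handed in: The carrier stands upright (within 7 degrees) and at rest in the stand's nest, within 5 mm of its centre, origin 26 to 43.5 mm over the bench, both tabs sprung out under the lips (pushed in by less than 1.5 mm) (value of joint each of tab_a, tab_b below 0.0015 m and horizontal distance between carrier and stand below 0.005 m and z of carrier in the frame of stand between 0.026 and 0.0435 m and angle between carrier's own z axis and vertical below 0.12 rad and angle between the y axis of carrier and the y axis of stand, either way round below 0.15 rad and linear speed of carrier below 0.02 m/s); the robot touches nothing.
It fails at once if the carrier is forced against the clip (over 25 N) (contact force between carrier and dock above 25 N).
It fails at once if the carrier is forced against the stand (over 16 N) (contact force between carrier and stand above 16 N).
It fails at once if the reed plate is touched by the robot (over 1 N) (contact force between any of the fingers, the arm and reed above 1 N).
It fails at once if a bystander is moved by more than 15 mm (distance of any of lap_disc, knob_weight, valve_plate, puck, straightedge, paste_jar, brush from where it was at the start of the episode above 0.015 m).
It also fails if it takes over 58 s, if anything falls off the work surface, if the arm or the gripper's body presses on something with over 40 N, if the wrist force passes 120 N, or if a joint passes its speed limit or range.

## Working session

There is one attempt and no reset: what is moved stays moved. The work goes in short steps, Python scripts to look and compute and a tool call to move; the robot and the scene stay as the last step left them, time stands still between calls to the robot, and variables do not carry over. Pictures are saved under pics/ and viewed, at most 10 in all, crops included, and the job is handed in when it is done.

Besides the shell and the picture viewer there is one more tool, called after "Call:" as name(argument=value, ...) on one line, values as JSON. send_rows: Moves the arm, as the interface text tells. Its arguments: {"type":"object","properties":{"series":{"type":"array"},"force":{"type":"number"}},"required":["series"]}

```bash
mkdir -p pics; cat > h.py <<'E'
from workcell import telemetry, imaging, job, ctrl
import numpy as np, cv2
from scipy.spatial.transform import Rotation as Ro
def cap(n,f):
    s=telemetry.get_state(); p,d=imaging.capture(n); m=imaging.camera_model(n)
    cv2.imwrite(f'pics/{f}.png',p[:,:,::-1]); np.savez(f'pics/{f}.npz',p=p,d=d,**m,pos=s['eef_pos'],q=s['orientation'])
def pt(f,u,v,d=None):
    z=np.load(f'pics/{f}.npz')
    if d is None: d=np.median(z['d'][v-1:v+2,u-1:u+2])
    c=np.array([(u-z['cx'])/z['fx']*d,(v-z['cy'])/z['fy']*d,d])
    if 'R' in z: return z['R'].T@(c-z['t'])
    return Ro.from_quat(z['q']).apply((z['tool_from_camera']@[*c,1])[:3])+z['pos']
def cloud(f):
    z=np.load(f'pics/{f}.npz'); d=z['d']; v,u=np.mgrid[0:400,0:640]
    c=np.stack([(u-z['cx'])/z['fx']*d,(v-z['cy'])/z['fy']*d,d],-1)
    if 'R' in z: return (c-z['t'])@z['R'],z['p'],d
    T=z['tool_from_camera']; c=c@T[:3,:3].T+T[:3,3]
    return Ro.from_quat(z['q']).apply(c.reshape(-1,3)).reshape(c.shape)+z['pos'],z['p'],d
E
python3 - <<'E'
from h import *
print(telemetry.get_state(), ctrl.pinch_z)
for n in ('scene','side','wrist'): cap(n,n+'0')
a=[cv2.imread(f'pics/{n}0.png') for n in ('scene','side')]
print(imaging.camera_model('wrist'))
E
```

```text
{'time_s': 0.0, 'joints': array([-1.36950946e+00,  2.07430732e-01,  1.54292155e+00, -2.15442403e-05,
        1.39349665e+00, -1.50506261e-01]), 'dq': array([-0.00089333,  0.00108141, -0.00011102,  0.00063944,  0.00022836,
       -0.00012815]), 'tau': array([ 8.05403433e-04, -3.70878196e+01, -2.81418353e+01,  6.96955319e-02,
        3.61242355e-02, -1.73556500e-04]), 'eef_pos': array([ 197.95235587, -539.00245262,  204.30009334]), 'orientation': array([ 9.84569083e-01,  1.74992711e-01, -3.92383779e-05, -1.12750539e-03]), 'force': array([0.263665  , 0.30699756, 0.08519343]), 'torque': array([0.02790367, 0.05391244, 0.01818333]), 'grasp_force': 0.0, 'finger_gap': 94.12389335971977} 18.8
{'fx': 349.3596844770837, 'fy': 349.3596844770837, 'cx': 319.0355248956274, 'cy': 195.6861666205009, 'tool_from_camera': array([[ 1.01086088e-03, -9.57924380e-01, -2.87018919e-01,
         8.42398548e+01],
       [ 9.99999480e-01,  9.28744612e-04,  4.22248276e-04,
         6.31606891e-01],
       [-1.37914643e-04, -2.87019197e-01,  9.57924821e-01,
        -1.79710361e+02],
       [ 0.00000000e+00,  0.00000000e+00,  0.00000000e+00,
         1.00000000e+00]])}
```

View pics/scene0.png

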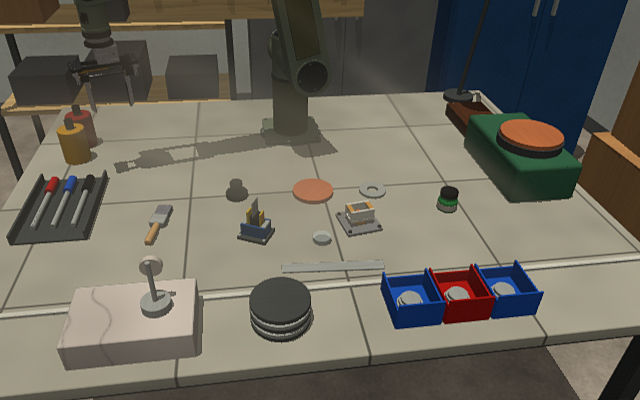

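View pics/side0.png

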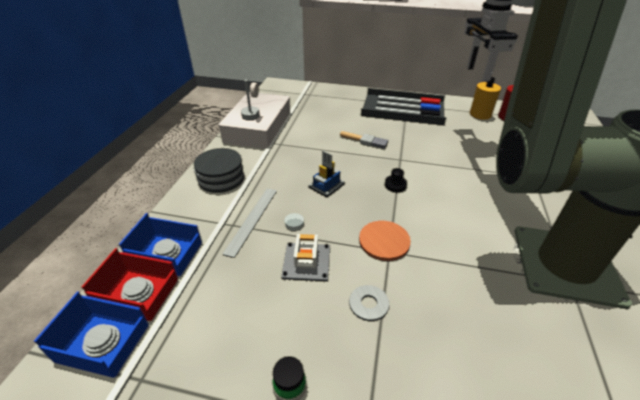

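The scene view shows the carrier in the blue clip at about (255,222) and the stand at (360,215). The side view shows them at (326,180) and (307,258). Next I'll get rough positions.

```bash
python3 - <<'E'
from h import *
np.set_printoptions(precision=1,suppress=True)
for f,l in (('scene0',[(255,235),(255,205),(238,228),(270,240),(360,225),(342,228),(378,228),(236,188),(313,190),(321,238),(372,189)]),('side0',[(326,188),(327,160),(307,274),(290,274),(325,274),(307,240)])):
    for u,v in l: print(f,u,v,pt(f,u,v))
for f,n in(('scene0',0),('side0',0)):
    P,p,d=cloud(f); hsv=cv2.cvtColor(p,cv2.COLOR_RGB2HSV); ok=(d>0)&(P[...,0]>350)&(P[...,0]<750)&(abs(P[...,1])<250)
    b=ok&(hsv[...,0]>100)&(hsv[...,0]<125)&(hsv[...,1]>90)&(P[...,2]<70)&(P[...,2]>3); print('blue',b.sum(),P[b].mean(0),P[b].min(0),P[b].max(0))
    t=ok&(P[...,2]>20);
    print('tall',t.sum())
E
```

```text
scene0 255 235 [ 606.6 -158.8   17. ]
scene0 255 205 [ 578.7 -153.9   91.6]
scene0 238 228 [ 546.1 -201.8   -2.7]
scene0 270 240 [ 609.4 -120.9   -1.1]
scene0 360 225 [589.3 122.5   9.9]
scene0 342 228 [587.   74.1   2.6]
scene0 378 228 [606.1 168.    8.4]
scene0 236 188 [ 412.6 -201.    38.3]
scene0 313 190 [409.9  21.7  12.3]
scene0 321 238 [636.3   8.6  14.3]
scene0 372 189 [406.6 201.9  -0.3]
side0 326 188 [ 573.4 -117.8   22.9]
side0 327 160 [ 579.8 -155.5   87.2]
side0 307 274 [553.1 161.1   8.7]
side0 290 274 [588.  170.3  10. ]
side0 325 274 [514.9 156.2  13.6]
side0 307 240 [567.6 102.6  49.9]
blue 37 [ 596.3 -160.6   41.6] [ 574.  -192.5   35.6] [ 614.3 -122.4   44.8]
tall 1293
blue 249 [ 570.2 -139.2   26.9] [ 383.9 -196.3    9.7] [ 611.1 -115.1   45.7]
tall 1441
```

Call:
send_rows(series=[0.85,-0.4,0,0,94,0.85,-0.4,0,0,94,0.85,-0.4,0,0,94,0.85,-0.4,0,0,94,0.85,-0.4,0,0,94,0.85,-0.4,0,0,94,0.85,-0.4,0,0,94,0.85,-0.4,0,0,94,0.85,-0.4,0,0,94,0.85,-0.4,0,0,94], force=30)

```text
time_s: 0.98
eef_pos: [463.0, -270.7, 205.2]
orientation: [0.985, 0.175, -0.0, -0.0]
force: [0.4, -0.4, 0.3]
finger_gap: 94.1
grasp_force: 0.0
```

Call:
send_rows(series=[0.75,-0.35,0,0,94,0.75,-0.35,0,0,94,0.75,-0.35,0,0,94,0.75,-0.35,0,0,94,0.75,-0.35,0,0,94,0,0,0,0,94,0,0,0,0,94])

```text
time_s: 1.57
eef_pos: [579.3, -153.6, 204.8]
orientation: [0.984, 0.177, -0.001, -0.0]
force: [0.3, -0.1, 0.1]
finger_gap: 94.1
grasp_force: 0.0
```

```bash
python3 - <<'E'
from h import *
cap('wrist','w1'); s=telemetry.get_state(); print(s['eef_pos'],s['orientation'],s['force'])
p=cv2.imread('pics/w1.png'); cv2.imwrite('pics/w1c.png',cv2.resize(p[60:360,120:520],None,fx=2,fy=2,interpolation=2))
E
```

```text
[ 578.56961048 -154.59327566  204.80047513] [ 9.84440849e-01  1.75714677e-01 -7.46426631e-04 -9.89942207e-05] [-0.49346455 -1.34116278  0.70505311]
```

View pics/w1c.png

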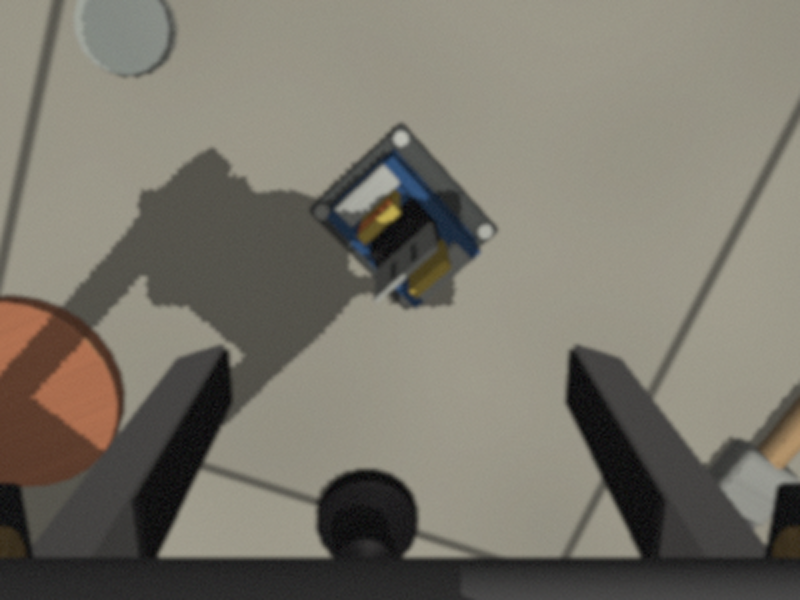

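The crop shows the clip foot's corners at about (401,126), (498,232) and (312,210). The tabs are along the (50,55) diagonal, so about a 47° turn is needed.

```bash
cat >> h.py <<'E'
def ray(f,u,v,h):
    a,b=pt(f,u,v,100.),pt(f,u,v,600.); return a+(b-a)*(h-a[2])/(b[2]-a[2])
E
python3 - <<'E'
from h import *
np.set_printoptions(precision=1,suppress=True)
C=[ray('w1',120+x/2,60+y/2,10) for x,y in((401,126),(498,232),(312,210))]
print(C,(C[1]+C[2])/2,np.linalg.norm(C[0]-C[1]),np.linalg.norm(C[0]-C[2]),np.degrees(np.arctan2(*(C[1]-C[0])[1::-1])),np.degrees(np.arctan2(*(C[0]-C[2])[1::-1])))
P,p,d=cloud('w1'); near=(abs(P[...,0]-580)<70)&(abs(P[...,1]+155)<70)&(d>0)
hsv=cv2.cvtColor(p,cv2.COLOR_RGB2HSV)
for n,m in (('reed',near&(P[...,2]>85)),('foot',near&(P[...,2]>5)&(P[...,2]<16)),('rim',near&(P[...,2]>38)&(P[...,2]<46)),('yel',near&(hsv[...,0]>15)&(hsv[...,0]<32)&(hsv[...,1]>120)&(P[...,2]>60))):
    Q=P[m]; print(n,len(Q),Q.mean(0),np.median(Q[:,2]), cv2.minAreaRect(Q[:,:2].astype(np.float32)))
print(telemetry.get_state()['joints'])
E
```

```text
[array([ 628.6, -137.6,   10. ]), array([ 593.5, -207.6,   10. ]), array([ 569.5, -107.8,   10. ])] [ 581.5 -157.7   10. ] 78.35498713950655 66.13713019584374 -116.60488063376361 -26.72051869612922
reed 50545 [ 602.3 -150.6  304.7] 318.3157374018078 ((593.7662963867188, -156.7279052734375), (45.244659423828125, 145.95362854003906), 20.39916229248047)
foot 1514 [ 596.6 -152.4   10.7] 10.32064295871534 ((582.0702514648438, -156.539794921875), (79.84428405761719, 70.1185073852539), 63.038002014160156)
rim 1384 [ 587.8 -152.9   43.1] 43.318394002736326 ((581.909423828125, -156.72581481933594), (66.62373352050781, 45.13876724243164), 63.15703582763672)
yel 1731 [ 600.3 -149.2  267.2] 318.915874038811 ((585.7593994140625, -152.07286071777344), (52.14092254638672, 98.5738525390625), 20.329490661621094)
[-0.4  0.3  1.5 -0.   1.4  0.8]
```

Call:
send_rows(series=[0,0,0.1,0.98,94,0,0,0.1,0.98,94,0,0,0.1,0.98,94,0,0,0.1,0.98,94,0,0,0.1,0.98,94,0,0,0.1,0.98,94,0,0,0.1,0.98,94,0,0,0.1,0.98,94,0,0,0,0,94,0,0,0,0,94])

```text
time_s: 2.45
eef_pos: [577.8, -156.1, 173.2]
orientation: [0.973, -0.232, -0.001, 0.0]
force: [-0.8, -0.2, -0.5]
finger_gap: 93.6
grasp_force: 0.0
```

```bash
cat >> h.py <<'E'
def rects(f,x,y,zs,r=75):
    P,p,d=cloud(f); near=(abs(P[...,0]-x)<r)&(abs(P[...,1]-y)<r)&(d>0)
    for a,b in zs:
        Q=P[near&(P[...,2]>a)&(P[...,2]<b)]
        if len(Q): print(f,(a,b),len(Q),np.median(Q[:,2]),cv2.minAreaRect(Q[:,:2].astype(np.float32)))
def plan(x,y,ang=None):
    s=telemetry.get_state(); R=Ro.from_quat(s['orientation']); ty=R.apply([0,1,0])
    a=np.degrees(np.arctan2(ty[1],ty[0])); print('pos',s['eef_pos'],'tooly',a,'tilt',R.apply([0,0,1]),'q',s['joints'],'F',s['force'])
    print('units xy',R.inv().apply(np.array([x,y,0])-np.array([*s['eef_pos'][:2],0]))[:2]/40)
    if ang is not None: print('turn', -(((ang-a+90)%180)-90)/6)
E
python3 - <<'E'
from h import *
cap('wrist','w2')
rects('w2',582,-156.6,((6,15),(38,46),(60,80),(85,98),(102,118)))
plan(582,-156.6,63.1)
p=cv2.imread('pics/w2.png'); cv2.imwrite('pics/w2c.png',cv2.resize(p[60:360,120:520],None,fx=2,fy=2,interpolation=2))
E
```

```text
w2 (6, 15) 1533 10.335706690475348 ((581.5924682617188, -156.9001007080078), (80.16787719726562, 69.77244567871094), 63.0728645324707)
w2 (38, 46) 1704 43.32436826647772 ((581.7408447265625, -156.8734130859375), (66.15203094482422, 45.19816970825195), 63.028160095214844)
w2 (60, 80) 1124 67.89982417530656 ((581.5799560546875, -156.86544799804688), (41.217952728271484, 34.14140701293945), 63.79159164428711)
w2 (85, 98) 12 92.16554456492247 ((596.5358276367188, -164.31451416015625), (1.5409417152404785, 0.47883957624435425), 64.34110260009766)
w2 (102, 118) 141 111.20898181354421 ((581.769287109375, -156.9267120361328), (1.495192289352417, 33.3915901184082), 63.161888122558594)
pos [ 578.1996782  -156.00150494  173.50336386] tooly -116.83141534743477 tilt [-3.36315886e-04 -1.18431422e-04 -9.99999936e-01] q [-4.07829209e-01  2.83289859e-01  1.51472589e+00 -2.48479045e-04
  1.34383867e+00  1.63131963e+00] F [ 0.24471526 -0.34666379 -0.08273121]
units xy [ 0.09153285 -0.02953198]
turn 0.011430775427536824
```

View pics/w2c.png

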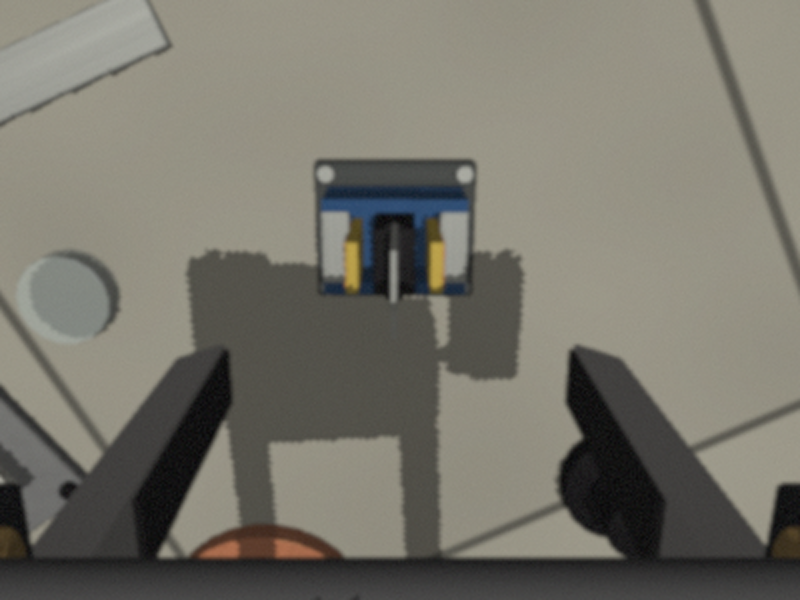

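Both views agree: carrier centre (581.7, -156.9), y-axis line at 63.1°, mouth at z 43 and reed top at 111. In the crop, the tabs are at (352,255) and (436,255). Descending to pinch.

Call:
send_rows(series=[0.045,-0.01,0.3,0.01,94,0.045,-0.01,0.4,0,94,0,0,0.5,0,80,0,0,0.5,0,70,0,0,0.5,0,60,0,0,0.5,0,60,0,0,0.35,0,55,0,0,0.1,0,50,0,0,0,0,50,0,0,0,0,50], force=25)

```text
time_s: 3.33
eef_pos: [582.7, -156.1, 47.7]
orientation: [0.973, -0.233, 0.0, 0.0]
force: [0.1, -0.6, -0.1]
finger_gap: 50.1
grasp_force: 0.0
```

```bash
python3 - <<'E'
from h import *
plan(581.7,-156.88,63.1); print(telemetry.get_state()['finger_gap'])
E
```

```text
pos [ 582.7407807  -156.13178558   47.65473999] tooly -116.91726448798319 tilt [ 4.46424540e-04 -1.72820591e-04 -9.99999885e-01] q [-4.05161036e-01  4.33376611e-01  1.59749827e+00  1.91301264e-05
  1.11023938e+00  1.63542169e+00] F [ 0.097971   -0.59410255 -0.12079286]
units xy [-0.01473261  0.02845797]
turn -0.002877414663866299
50.11887166594038
```

Call:
send_rows(series=[-0.01,0.02,0,0,44,0,0,0,0,40,0,0,0,0,36,0,0,0,0,32,0,0,0,0,28,0,0,0,0,26,0,0,0,0,26,0,0,0,0,26,0,0,0,0,26], force=25)

```text
time_s: 4.08
eef_pos: [582.8, -156.7, 48.2]
orientation: [0.972, -0.233, 0.001, 0.0]
force: [2.0, 0.8, 4.0]
finger_gap: 28.6
grasp_force: 25.0
```

```bash
python3 - <<'E'
from h import *
for i in range(3): s=telemetry.get_state(); print(s['force'],s['torque'],s['grasp_force'],s['finger_gap'],s['eef_pos'])
cap('wrist','w3')
p=cv2.imread('pics/w3.png'); cv2.imwrite('pics/w3c.png',cv2.resize(p[100:350,170:470],None,fx=2,fy=2,interpolation=2))
E
```

```text
[1.9883068  0.79029581 4.04585425] [ 0.24485597 -0.54849127  0.00660402] 25.02914160490036 28.590183958108003 [ 582.84066129 -156.74801584   48.17837924]
[1.9883068  0.79029581 4.04585425] [ 0.24485597 -0.54849127  0.00660402] 25.02914160490036 28.590183958108003 [ 582.84066129 -156.74801584   48.17837924]
[1.9883068  0.79029581 4.04585425] [ 0.24485597 -0.54849127  0.00660402] 25.02914160490036 28.590183958108003 [ 582.84066129 -156.74801584   48.17837924]
```

View pics/w3c.png

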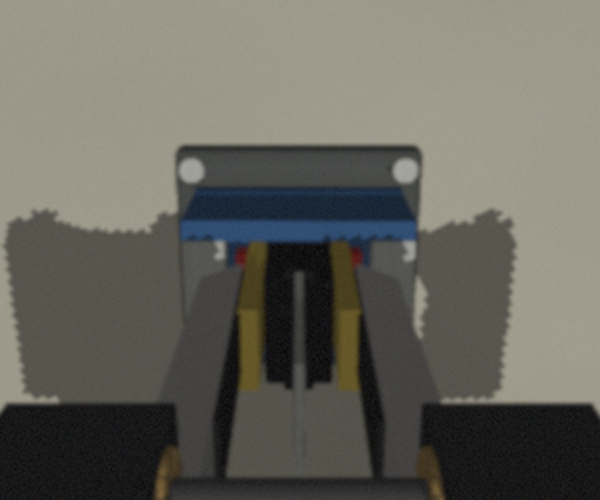

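Both tabs are pinched (gap 28.6 mm, symmetric, barbs at (242,257) and (356,257) inside the mouth). Lifting.

Call:
send_rows(series=[0,0,-0.1,0,26,0,0,-0.15,0,26,0,0,-0.2,0,26,0,0,-0.3,0,26,0,0,-0.4,0,26,0,0,-0.5,0,26,0,0,-0.6,0,26,0,0,-0.5,0,26,0,0,-0.3,0,26,0,0,0,0,26])

```text
time_s: 4.97
eef_pos: [582.9, -157.0, 173.2]
orientation: [0.972, -0.233, 0.002, 0.0]
force: [0.5, -0.1, -1.4]
finger_gap: 28.2
grasp_force: 25.0
```

```bash
python3 - <<'E'
from h import *
np.set_printoptions(precision=2,suppress=True)
s=telemetry.get_state(); print(s['force'],s['torque'],s['grasp_force'],s['finger_gap'])
plan(535,30)
for f in('scene0','side0'): rects(f,550,125,((6,15),(45,75)))
E
```

```text
[ 0.48 -0.08 -1.41] [ 0.02 -0.04  0.04] 24.984266459941864 28.163408957382934
pos [ 582.85 -156.97  173.19] tooly -116.93927032341861 tilt [ 0. -0. -1.] q [-0.41  0.29  1.51 -0.    1.34  1.63] F [ 0.48 -0.08 -1.41]
units xy [-3.18 -3.63]
scene0 (6, 15) 460 8.69832567468395 ((567.9275512695312, 122.85200500488281), (103.97360229492188, 100.5200424194336), 9.442667007446289)
scene0 (45, 75) 264 53.405925663758154 ((568.069091796875, 122.84580993652344), (51.53714370727539, 67.79954528808594), 10.290587425231934)
side0 (6, 15) 1059 10.162969099534903 ((564.0936279296875, 124.76458740234375), (100.0499038696289, 101.60523223876953), 9.837626457214355)
side0 (45, 75) 379 56.03890771234002 ((564.0325317382812, 124.22653198242188), (45.09115219116211, 69.22134399414062), 9.268294334411621)
```

Call:
send_rows(series=[-0.3,-0.3,0,0,26,-0.55,-0.55,0,0,26,-0.6,-0.6,0,0,26,-0.6,-0.6,0,0,26,-0.6,-0.6,0,0,26,-0.6,-0.6,0,0,26,-0.6,-0.6,0,0,26,-0.55,-0.55,0,0,26,-0.4,-0.4,0,0,26,-0.2,-0.2,0,0,26])

```text
time_s: 5.8
eef_pos: [490.0, 115.5, 167.2]
orientation: [0.973, -0.231, -0.003, 0.0]
force: [-0.1, 0.4, -2.3]
finger_gap: 28.3
grasp_force: 25.0
```

Call:
send_rows(series=[0,0,0,-0.6,26,0,0,0,-0.8,26,0,0,0,-0.8,26,0,0,0,-0.8,26,0,0,0,-0.8,26,0,0,0,-0.8,26,0,0,0,-0.8,26,0,0,0,-0.67,26,0,0,0,0,26,0,0,0,0,26])

```text
time_s: 6.63
eef_pos: [492.9, 112.2, 168.3]
orientation: [0.997, 0.082, -0.001, 0.0]
force: [-0.3, 0.1, -2.3]
finger_gap: 28.2
grasp_force: 25.0
```

```bash
python3 - <<'E'
from h import *
np.set_printoptions(precision=2,suppress=True)
cap('wrist','w4')
rects('w4',566,124,((6,15),(48,52),(52,54),(54,56),(56,58),(58,60),(60,62),(62,64),(64,67)))
plan(566,124,99.5)
p=cv2.imread('pics/w4.png'); cv2.imwrite('pics/w4c.png',cv2.resize(p[50:350,120:520],None,fx=2,fy=2,interpolation=2))
E
```

```text
w4 (6, 15) 6864 10.425982005320577 ((566.1221313476562, 122.618408203125), (99.70232391357422, 100.1312026977539), 9.778765678405762)
w4 (48, 52) 51 48.91134429879422 ((565.9146118164062, 122.66165161132812), (32.820621490478516, 42.22315216064453), 9.708349227905273)
w4 (52, 54) 16 52.81982010874828 ((566.6963500976562, 122.73655700683594), (31.65438461303711, 42.1163330078125), 9.778036117553711)
w4 (54, 56) 333 55.75122025429782 ((566.065673828125, 122.78394317626953), (44.76564025878906, 65.9718017578125), 9.579133987426758)
w4 (56, 58) 2088 56.92328891002088 ((566.0621337890625, 122.7034683227539), (44.5782470703125, 66.13749694824219), 9.425320625305176)
w4 (58, 60) 161 58.191531462426354 ((566.1240234375, 122.79130554199219), (44.25902557373047, 65.26299285888672), 9.41829776763916)
pos [493.18 112.23 168.53] tooly -80.6357312323078 tilt [-0. -0. -1.] q [ 0.05  0.1   1.75 -0.    1.3   1.46] F [ 0.58  0.45 -1.5 ]
units xy [1.84 0.01]
turn -0.02262187205130317
```

View pics/w4c.png

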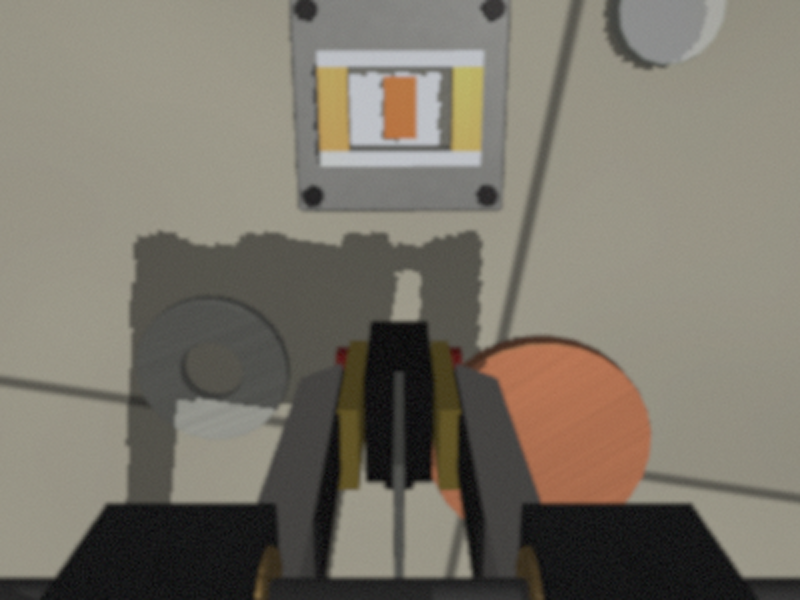

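The crop shows the nest mouth around (400,108), with brass lips left and right at (333,108) and (467,108), aligned with the tool. The pinched carrier's barbs are at (343,356) and (457,356). Next I'll measure the held carrier with the same camera.

```bash
python3 - <<'E'
from h import *
np.set_printoptions(precision=2,suppress=True)
z=np.load('pics/w4.npz'); P,p,d=cloud('w4'); R=Ro.from_quat(z['q'])
T=R.inv().apply((P-z['pos']).reshape(-1,3)).reshape(P.shape)
v,u=np.mgrid[0:400,0:640]; ok=(d>0)
reg=ok&(abs(T[...,0])<30)&(abs(T[...,1])<26)
print('z hist',np.histogram(T[...,2][reg],bins=np.arange(-80,40,6)))
hsv=cv2.cvtColor(p,cv2.COLOR_RGB2HSV)
red=ok&((hsv[...,0]<6)|(hsv[...,0]>174))&(hsv[...,1]>150)&reg
for a in(-1,1):
    Q=T[red&(np.sign(T[...,1])==a)]; print('red',len(Q),Q.mean(0) if len(Q) else '')
for lo,hi in((-68,-60),(-24,-14)):
    Q=T[reg&(T[...,2]>lo)&(T[...,2]<hi)]
    if lo<-60: Q=Q[abs(Q[:,1])<6]
    print(lo,len(Q),Q.min(0),Q.max(0),np.median(Q,0),cv2.minAreaRect(Q[:,:2].astype(np.float32)))
S=R.inv().apply(np.array([566.1,122.7,57])-z['pos']); print('stand in tool',S)
E
```

```text
z hist (array([ 414,  730,  852,  808,  594,  512,  460,  414, 1115,  439, 2076,
        445,  363,  235,  195,  264,  166,   81,    0]), array([-80, -74, -68, -62, -56, -50, -44, -38, -32, -26, -20, -14,  -8,
        -2,   4,  10,  16,  22,  28,  34]))
red 22 [  6.43 -16.32  14.12]
red 22 [ 6.3  17.72 14.54]
-68 333 [-10.34  -0.1  -63.91] [ 15.56   1.89 -60.04] [  4.33   0.7  -62.15] ((2.6134109497070312, 0.897962212562561), (25.90179443359375, 1.981245756149292), 0.02334192395210266)
-24 2363 [-19.   -25.36 -24.  ] [ 15.81  25.96 -14.  ] [  5.35   0.19 -18.16] ((-0.9675579071044922, 2.762418746948242), (50.100868225097656, 34.47454833984375), 76.61563110351562)
stand in tool [ 74.22   1.53 111.07]
```

```bash
python3 - <<'E'
from h import *
np.set_printoptions(precision=2,suppress=True)
z=np.load('pics/w4.npz'); P,p,d=cloud('w4'); R=Ro.from_quat(z['q'])
T=R.inv().apply((P-z['pos']).reshape(-1,3)).reshape(P.shape)
hsv=cv2.cvtColor(p,cv2.COLOR_RGB2HSV); reg=(d>0)&(abs(T[...,0])<40)
y=reg&(hsv[...,0]>18)&(hsv[...,0]<34)&(hsv[...,1]>110)
for lo,hi in((-30,-26),(-26,-20),(-20,-10),(-10,0)):
  for a in(-1,1):
    Q=T[y&(T[...,2]>lo)&(T[...,2]<hi)&(np.sign(T[...,1])==a)&(abs(T[...,1])<18)]
    if len(Q): print('tab',lo,a,len(Q),Q.min(0),Q.max(0),np.percentile(Q[:,0],[2,50,98]))
blk=reg&(abs(T[...,1])<9)
for lo in range(-22,26,4):
    Q=T[blk&(T[...,2]>lo)&(T[...,2]<lo+4)]
    if len(Q): print('blk',lo,len(Q),Q.min(0),Q.max(0),np.percentile(Q[:,0],[50,90]))
Q=T[(d>0)&(abs(T[...,1])<5)&(T[...,2]<-30)&(T[...,2]>-75)]
for lo in range(-66,-32,4):
    q=Q[(Q[:,2]>lo)&(Q[:,2]<lo+4)]; print('reed',lo,len(q),q[:,0].min(),q[:,0].max(),np.median(q[:,1])) if len(q) else 0
E
```

```text
tab -30 -1 374 [-12.71 -14.1  -29.91] [  9.96  -8.89 -26.05] [-11.74  -0.13   9.2 ]
tab -30 1 381 [-12.33  10.77 -29.97] [  9.81  15.6  -26.04] [-11.44  -0.31   9.07]
tab -26 -1 76 [ -4.44 -14.4  -26.  ] [  9.8   -8.88 -20.05] [-3.38  9.03  9.71]
tab -26 1 85 [-10.06  10.72 -25.98] [  9.74  15.71 -20.07] [-9.3   8.92  9.64]
tab -20 -1 135 [ -7.26 -14.37 -19.99] [ 13.01  -7.66 -10.04] [-5.74  9.03 12.35]
tab -20 1 169 [-10.03   8.93 -19.93] [ 13.28  15.47 -10.02] [-7.86  9.01 13.06]
tab -10 -1 99 [-12.1  -14.25  -9.99] [13.08 -7.77 -0.  ] [-11.75   9.07  12.32]
tab -10 1 96 [-12.39   0.14  -9.87] [13.55 15.42 -0.01] [-11.76   9.2   13.22]
blk -22 964 [-18.11  -8.99 -21.96] [ 15.58   8.97 -18.  ] [ 0.17 11.46]
blk -18 706 [-19.    -8.98 -18.  ] [ 15.81   9.   -14.  ] [ 2.47 13.52]
blk -14 87 [-12.43  -8.96 -13.98] [ 15.31   8.99 -10.01] [13.1  14.56]
blk -10 90 [-0.83 -8.97 -9.98] [13.82  8.69 -6.  ] [13.15 13.54]
blk -6 101 [-12.1   -8.9   -5.96] [13.93  8.84 -2.01] [13.28 13.55]
blk -2 76 [-11.77  -8.96  -2.  ] [13.84  8.95  1.91] [13.22 13.54]
blk 2 90 [ 5.61 -8.97  2.04] [13.84  8.
[... 254 characters left out ...]
6 22. ] [13.39 13.62]
blk 22 63 [12.39 -8.02 22.03] [13.87  8.75 25.94] [13.45 13.66]
reed -66 199 -9.74178742553982 15.546469753416494 0.6978372991364559
reed -62 149 -10.337572492541334 15.67990598381888 1.069385385174311
reed -58 35 -9.803658747718954 15.514809947565261 1.0757288535599057
reed -54 25 14.303241291301392 15.78946892369796 0.6803736308489076
reed -50 15 14.478366666449684 15.553493692602633 1.0994114662983963
reed -46 18 14.634261703103983 15.919451134692583 0.8915626805466162
reed -42 19 5.597846266349414 15.56076142803929 1.117160956161756
reed -38 20 5.376717186821496 15.559738474245828 1.1304039829383479
reed -34 19 5.211923196111391 15.561390882134633 0.6785424698153908
```

Call:
send_rows(series=[0.2,0.017,0,0,26,0.4,0,0,0,26,0.5,0,0,0,26,0.4,0,0.2,0,26,0.25,0,0.3,0,26,0.145,0,0.4,0,26,0,0,0.4,0,26,0,0,0.3,0,26,0,0,0.15,0,26,0,0,0,0,26])

```text
time_s: 7.52
eef_pos: [567.4, 124.1, 97.3]
orientation: [0.997, 0.082, -0.002, -0.0]
force: [0.1, 0.3, -2.0]
finger_gap: 28.6
grasp_force: 25.0
```

```bash
python3 - <<'E'
from h import *
np.set_printoptions(precision=2,suppress=True)
cap('wrist','w5')
z=np.load('pics/w5.npz'); P,p,d=cloud('w5'); R=Ro.from_quat(z['q'])
plan(566.1,122.7,99.45)
rects('w5',566.1,122.7,((6,14),(52,59)))
T=R.inv().apply((P-z['pos']).reshape(-1,3)).reshape(P.shape)
reg=(d>0)&(abs(T[...,0])<60)&(abs(T[...,1])<60)
hsv=cv2.cvtColor(p,cv2.COLOR_RGB2HSV)
Q=T[reg&(P[...,2]>54)&(P[...,2]<60)]; print('rim tool',Q.min(0),Q.max(0),np.median(Q[:,2]),cv2.minAreaRect(Q[:,:2].astype(np.float32)))
blk=reg&(abs(T[...,1])<9)
for lo in range(-6,26,6):
    Q=T[blk&(T[...,2]>lo)&(T[...,2]<lo+6)&(T[...,0]>10)&(T[...,0]<17)]
    if len(Q): print('blk',lo,len(Q),np.median(Q[:,0]),Q[:,0].max())
s=telemetry.get_state();print(s['force'],s['torque'])
p=cv2.imread('pics/w5.png'); cv2.imwrite('pics/w5c.png',cv2.resize(p[100:350,170:470],None,fx=2,fy=2,interpolation=2))
E
```

```text
pos [568.31 124.18  98.65] tooly -80.54100250893984 tilt [-0. -0. -1.] q [ 0.07  0.33  1.62 -0.    1.19  1.47] F [-0.11 -0.15 -2.31]
units xy [-0.06  0.03]
turn 0.0014995818433571155
w5 (6, 14) 6576 10.333739395462423 ((566.8203735351562, 122.8222427368164), (98.96956634521484, 100.21968841552734), 9.50874137878418)
w5 (52, 59) 2311 56.77121847770947 ((572.3114624023438, 123.73641967773438), (33.32609176635742, 66.21672058105469), 9.205253601074219)
rim tool [-11.87 -31.91  38.38] [21.53 34.28 43.25] 40.46036891905535 ((4.938747406005859, 1.1682891845703125), (33.32612991333008, 66.21739959716797), 0.2502947747707367)
blk -6 134 13.249114374804728 13.772367145952671
blk 0 115 13.309538534113164 13.926485974452898
blk 6 110 13.338423410709531 14.07363120445046
blk 12 101 13.284499422682066 14.05525192856875
blk 18 93 13.360364809502245 13.841231193321834
blk 24 45 13.361815103144664 13.831442347538013
[-0.11 -0.15 -2.31] [ 0.02  0.01 -0.02]
```

View pics/w5c.png

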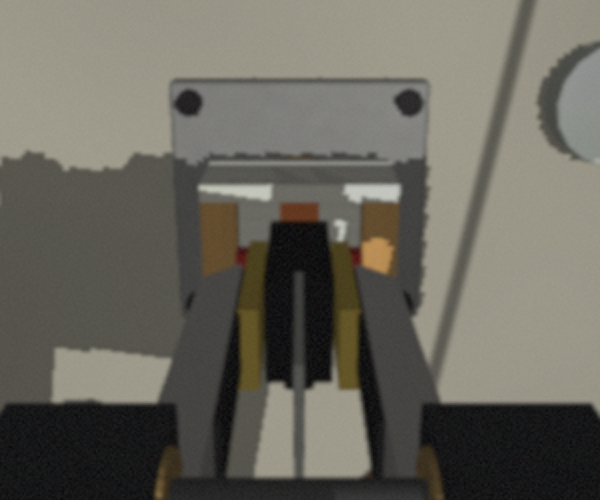

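The crop shows the carrier over the mouth, with brass lips equal to left and right at (220,240) and (380,240) and the orange pad in front at (300,213). Easing in with a force check.

Call:
send_rows(series=[0.008,0.007,0,0,26,0,0,0.1,0,26,0,0,0.1,0,26,0,0,0.08,0,26,0,0,0.03,0,26,0,0,0.02,0,26,0,0,0.02,0,26,0,0,0.02,0,26,0,0,0,0,26])

```text
time_s: 8.32
eef_pos: [569.4, 124.0, 84.7]
orientation: [0.997, 0.083, 0.0, -0.0]
force: [-0.2, -0.3, -1.2]
finger_gap: 28.3
grasp_force: 25.0
```

Call:
send_rows(series=[0,0,0.02,0,26,0,0,0.02,0,26,0,0,0,0,26,0,0,0,0,26])

```text
time_s: 8.65
eef_pos: [569.7, 124.1, 84.2]
orientation: [0.997, 0.083, 0.0, 0.0]
force: [-2.9, -0.1, 5.5]
finger_gap: 28.8
grasp_force: 25.0
```

```bash
python3 - <<'E'
from h import *
s=telemetry.get_state();print(s['force'],s['torque'],s['eef_pos'])
E
```

```text
[-2.88921051 -0.10020656  5.48883857] [-0.03556145  0.47243025  0.01070433] [569.66651979 124.05191387  84.22513936]
```

Contact came at the mouth edge (Fz +7.5, Fx −2.9), which suggests the carrier is too far toward +x. Backing off and re-measuring.

Call:
send_rows(series=[0,0,-0.05,0,26,0,0,-0.1,0,26,-0.03,0,0,0,26,0,0,0,0,26,0,0,0,0,26,0,0,0,0,26])

```text
time_s: 9.15
eef_pos: [567.8, 123.8, 88.7]
orientation: [0.997, 0.083, -0.0, -0.0]
force: [0.1, -0.3, -1.2]
finger_gap: 27.9
grasp_force: 25.0
```

```bash
cat > m.py <<'E'
from h import *
np.set_printoptions(precision=2,suppress=True)
E=[];
for k in range(5):
    cap('wrist','w6'); z=np.load('pics/w6.npz'); P,p,d=cloud('w6'); R=Ro.from_quat(z['q']); E.append(z['pos'])
    # tool frame straight from camera, sub-pixel edges from depth jumps along image columns
    m=z['tool_from_camera']; v,u=np.mgrid[0:400,0:640]
    c=np.stack([(u-z['cx'])/z['fx']*d,(v-z['cy'])/z['fy']*d,d,np.ones_like(d)],-1)@m.T
    T=c[...,:3]; reg=(d>0)&(abs(T[...,0])<60)&(abs(T[...,1])<60)
    zr=np.median(T[...,2][reg&(abs(P[...,2]-56.8)<2)])
    rim=reg&(abs(T[...,2]-zr)<2)
    a=rim&(abs(T[...,1])<14)
    xs=T[...,0]; fr=[]; inn=[]; bl=[]
    for col in range(640):
        w=a[:,col]
        if w.sum()>2: fr.append(xs[w,col].max()); inn.append(xs[w,col].min())
    b=reg&(abs(T[...,1]-.85)<8)&(T[...,2]<24)&(T[...,2]>2)&(xs>11)&(xs<16); bl=np.median(xs[b])
    base=reg&(abs(P[...,2]-10.3)<2)&(abs(T[...,1])<35); fb=[xs[base[:,q],q].max() for q in range(640) if base[:,q].sum()>5]
    ry=T[...,1][rim&(xs>12)]
    print('zrim',zr,'rim outer',np.median(fr),'inner',np.median(inn),'blk front',bl,'base front',np.median(fb),'rim y',ry.min(),ry.max())
print(np.mean(E,0)); s=telemetry.get_state(); print(s['force'])
E
python3 m.py
```

```text
zrim 31.857237543802995 rim outer 20.478407124959837 inner 14.817105376401756 blk front 13.317856810290927 base front 47.750455922302784 rim y -31.93260137555182 33.7935723700622
zrim 31.89254645300079 rim outer 20.485341938583325 inner 14.809255920862284 blk front 13.336610203800731 base front 47.582736110843456 rim y -31.937704827306405 33.75757865349218
zrim 31.923875003895503 rim outer 20.441044233872432 inner 14.692384414482618 blk front 13.306536509111758 base front 47.51785985054108 rim y -31.996562530547656 33.7304600600615
zrim 31.979888173073704 rim outer 20.39938052947071 inner 14.822016452017948 blk front 13.311229037119624 base front 47.5037148238005 rim y -31.9886904323141 33.63470710683224
zrim 32.06067842370625 rim outer 20.294307026996805 inner 14.750496470534472 blk front 13.315334977888156 base front 47.45137137141704 rim y -31.923618719361258 33.742380815454716
[567.91 123.81  88.76]
[ 0.58 -0.45 -2.58]
```

Call:
send_rows(series=[-0.008,0,0.03,0,26,0,0,0.03,0,26,0,0,0.02,0,26,0,0,0.02,0,26,0,0,0.02,0,26,0,0,0.02,0,26,0,0,0.02,0,26,0,0,0.02,0,26,0,0,0,0,26,0,0,0,0,26])

```text
time_s: 10.23
eef_pos: [567.8, 123.8, 81.8]
orientation: [0.997, 0.083, -0.0, -0.0]
force: [-0.9, -0.6, -1.0]
finger_gap: 28.2
grasp_force: 25.0
```

Call:
send_rows(series=[0,0,0.03,0,26,0,0,0.03,0,26,0,0,0.03,0,26,0,0,0.03,0,26,0,0,0.03,0,26,0,0,0,0,26])

```text
time_s: 10.73
eef_pos: [567.5, 123.7, 75.5]
orientation: [0.997, 0.083, -0.0, 0.0]
force: [-0.7, 0.2, -1.1]
finger_gap: 28.6
grasp_force: 25.0
```

Call:
send_rows(series=[0,0,0.03,0,26,0,0,0.03,0,26,0,0,0.03,0,26,0,0,0.03,0,26,0,0,0,0,26,0,0,0,0,26])

```text
time_s: 11.23
eef_pos: [567.7, 123.7, 70.9]
orientation: [0.997, 0.083, -0.0, 0.0]
force: [0.2, 0.4, -0.9]
finger_gap: 28.5
grasp_force: 25.0
```

Call:
send_rows(series=[0,0,0.025,0,26,0,0,0.025,0,26,0,0,0.025,0,26,0,0,0.025,0,26,0,0,0,0,26,0,0,0,0,26])

```text
time_s: 11.73
eef_pos: [567.7, 123.8, 66.9]
orientation: [0.997, 0.083, -0.0, -0.0]
force: [0.5, -0.5, -1.3]
finger_gap: 28.3
grasp_force: 25.0
```

Call:
send_rows(series=[0,0,0.025,0,26,0,0,0.025,0,26,0,0,0,0,26,0,0,0,0,26])

```text
time_s: 12.07
eef_pos: [568.1, 123.8, 65.3]
orientation: [0.997, 0.083, 0.0, -0.0]
force: [-0.6, -0.7, -0.5]
finger_gap: 28.4
grasp_force: 25.0
```

Call:
send_rows(series=[0,0,0.025,0,26,0,0,0,0,26,0,0,0,0,26])

```text
time_s: 12.32
eef_pos: [568.1, 123.8, 64.3]
orientation: [0.997, 0.083, 0.0, -0.0]
force: [-0.1, 0.8, 0.8]
finger_gap: 28.3
grasp_force: 25.0
```

Call:
send_rows(series=[0,0,0.025,0,26,0,0,0.025,0,26,0,0,0,0,26,0,0,0,0,26])

```text
time_s: 12.65
eef_pos: [568.1, 123.8, 62.4]
orientation: [0.997, 0.083, 0.0, -0.0]
force: [-1.0, 0.0, 3.2]
finger_gap: 28.6
grasp_force: 25.0
```

Call:
send_rows(series=[0,0,0.025,0,26,0,0,0,0,26,0,0,0,0,26])

```text
time_s: 12.9
eef_pos: [568.1, 123.8, 61.4]
orientation: [0.997, 0.083, 0.0, -0.0]
force: [-0.4, 0.2, 3.5]
finger_gap: 28.6
grasp_force: 25.0
```

Call:
send_rows(series=[0,0,0.025,0,26,0,0,0,0,26,0,0,0,0,26])

```text
time_s: 13.15
eef_pos: [568.1, 123.8, 60.4]
orientation: [0.997, 0.083, 0.0, -0.0]
force: [-1.2, -0.7, 5.6]
finger_gap: 28.2
grasp_force: 25.0
```

Call:
send_rows(series=[0,0,0.012,0,26,0,0,0,0,26,0,0,0,0,26])

```text
time_s: 13.4
eef_pos: [568.1, 123.8, 60.1]
orientation: [0.997, 0.083, 0.0, -0.0]
force: [-0.8, -0.5, 6.2]
finger_gap: 28.5
grasp_force: 25.0
```

```bash
python3 - <<'E'
from h import *
F=[];Z=[]
for i in range(8):
    imaging.capture('wrist'); s=telemetry.get_state(); F.append(s['force']); Z.append(s['eef_pos'])
print(np.mean(F,0),np.mean(Z,0))
E
```

```text
[-1.23143748  0.02386757  5.92327727] [568.14116637 123.8022301   60.07615274]
```

Pad force is about 7.6 N, roughly 5.4 mm past first contact and inside the window. Releasing.

Call:
send_rows(series=[0,0,0,0,34,0,0,0,0,42,0,0,0,0,50,0,0,0,0,65,0,0,0,0,80,0,0,0,0,80,0,0,0,0,80,0,0,0,0,80])

```text
time_s: 14.47
eef_pos: [567.5, 123.8, 59.2]
orientation: [0.997, 0.083, -0.0, -0.0]
force: [0.0, -0.9, 0.3]
finger_gap: 77.3
grasp_force: 0.0
```

Call:
send_rows(series=[0,0,-0.1,0,80,0,0,-0.3,0,80,0,0,-0.5,0,80,0,0,-0.6,0,80,0,0,-0.7,0,80,0,0,-0.7,0,80,0,0,-0.5,0,80,0,0,-0.2,0,80,0,0,0,0,80,0,0,0,0,80])

```text
time_s: 15.3
eef_pos: [567.7, 123.8, 203.7]
orientation: [0.997, 0.083, 0.0, -0.0]
force: [0.3, 0.0, -0.7]
finger_gap: 79.9
grasp_force: 0.0
```

```bash
python3 - <<'E'
from h import *
cap('wrist','w7'); s=telemetry.get_state(); print(s['eef_pos'],s['force'],s['finger_gap'])
rects('w7',566.3,122.7,((6,14),(54,60),(80,95),(119,133)),60)
P,p,d=cloud('w7'); m=(abs(P[...,0]-566)<25)&(abs(P[...,1]-123)<25)&(d>0)&(P[...,2]>66)&(P[...,2]<150)
Q=P[m]; print(np.percentile(Q[:,2],[50,99,100]),np.histogram(Q[:,2],bins=np.arange(64,150,4)))
p=cv2.imread('pics/w7.png'); cv2.imwrite('pics/w7c.png',cv2.resize(p[100:350,170:470],None,fx=2,fy=2,interpolation=2))
E
```

```text
[566.84436627 123.69279789 202.35990981] [-0.29493823 -0.53410658 -0.19855266] 79.8783263898852
w7 (6, 14) 4337 10.324441184727334 ((566.485595703125, 122.5894775390625), (99.18497467041016, 100.01205444335938), 9.447545051574707)
w7 (54, 60) 1549 56.79734272370982 ((566.2354736328125, 122.54801177978516), (45.58331298828125, 66.05462646484375), 9.66200065612793)
w7 (80, 95) 862 81.55757323412286 ((567.2842407226562, 122.89773559570312), (32.94979476928711, 41.77513122558594), 5.601351737976074)
w7 (119, 133) 95 124.69278285343708 ((566.7325439453125, 122.10542297363281), (34.08061218261719, 1.5977038145065308), 9.534740447998047)
[ 81.33008576 125.61390968 126.81697525] (array([  6,  28,  39, 127, 538,  31, 291,   3,   1,   2,   3,   5,   5,
         9,  14,  77,   0,   0,   0,   0,   0]), array([ 64,  68,  72,  76,  80,  84,  88,  92,  96, 100, 104, 108, 112,
       116, 120, 124, 128, 132, 136, 140, 144, 148]))
```

View pics/w7c.png

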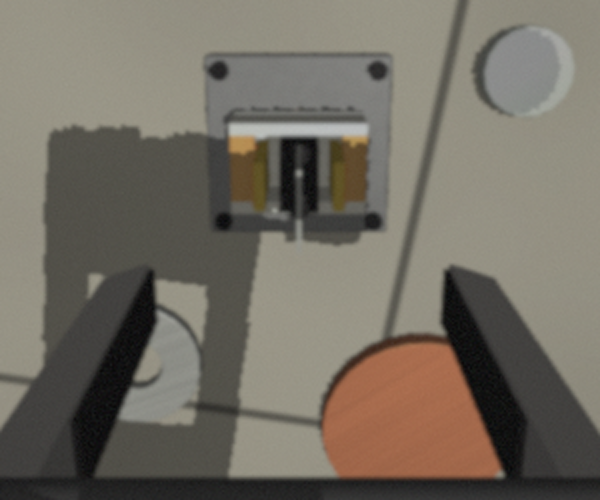

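The carrier sits upright in the nest. The reed top is at about 125 mm, so its origin is at about 35 mm, the level for barbs under the lips. The tabs at (260,175) and (338,175) are out, 41 mm over both. Handing in.

```bash
python3 -c "
from h import *
print(job.close_job())"
```

```text
the job is handed in; nothing more can be done
None
```

The carrier is in the stand's nest with both tabs sprung out under the lips, and the job is handed in at about 15 s; after one light touch on the nest's mouth edge (about 7.5 N) I re-centred, the final press was about 7.6 N, and the hand-in gave no verdict.

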